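Pack the finishing kit tray and leave the look-alikes

TASK

Pack the kit tray for finishing the panel: lay the small roll of tape flat in the large round pocket, the short grey rubbing block flat in the oblong pocket, and stand the loupe upright in the small round pocket, each fully down on its pocket floor. Leave the large roll, the long stone and the small glass cup where they are.

Things in the scene. Friction and masses are not known exactly. Their poses are not given: they have to be found in the camera images.
- small_roll: The small roll of tape, beige-white, lying flat: ring 54 mm across, 13 mm high. Origin at the centre of its underside. Grip across its outside, in any direction. It, the block, the loupe and the cup stand on the bench left of the fence, at least 75 mm apart between centres, among fixed clutter (bottles, pen pot, iron in its stand, up to 160 mm high); fixed tall bottles stand beside the robot base.
- rub_block: The short grey rubbing block with rounded ends: 27 mm (x) by 65 mm (y), 13 mm high. Origin at the centre of its underside. Grip across the 27 mm width.
- loupe: The loupe: short black waisted barrel with a glass lens, upright, 38 mm across, 34 mm high. Origin at the centre of its underside. Grip across the barrel.
- insert_round: Insert of the tray with the large round pocket. Plain grey plate 90 x 78 x 10 mm, fixed in the tray; origin at the centre of its underside, 5 mm above the tray's, so its top face is 10 mm above the origin and the pocket floor 5 mm above the origin. x runs along the 90 mm side, y along the 78 mm side. Pocket centred, 68 mm across, 5 mm deep.
- insert_block: Insert of the tray with the oblong pocket. Plain grey plate 90 x 78 x 10 mm, fixed in the tray; origin at the centre of its underside, 5 mm above the tray's, so its top face is 10 mm above the origin and the pocket floor 5 mm above the origin. x runs along the 90 mm side, y along the 78 mm side. Pocket centred, 80 mm along x by 42 mm along y, 5 mm deep.
- insert_small: Insert of the tray with the small round pocket. Plain grey plate 90 x 78 x 10 mm, fixed in the tray; origin at the centre of its underside, 5 mm above the tray's, so its top face is 10 mm above the origin and the pocket floor 5 mm above the origin. x runs along the 90 mm side, y along the 78 mm side. Pocket centred, 53 mm across, 5 mm deep.
- tray: Flat aluminium kit tray, fixed on the 7 mm thick glass panel, beside the wooden fence (a bar 66 mm wide, 18 mm high, running ahead and left at about 32 degrees from +x). 104 mm (x) by 252 mm (y), rim 15 mm high, flush with the tops of the three inserts lying in it along y, 80 mm apart, in any order. Origin at the centre of its underside.
- glass_cup: Look-alike to leave: small clear glass cup, upright, 48 mm across the rim, 45 mm high, wider and taller than the loupe; origin at the centre of its underside.
- large_roll: Look-alike to leave: large blue roll of masking tape, 100 mm across, 27 mm high, origin at the centre of its underside.
- long_stone: Look-alike to leave: long dark half-round dressing stone, 41 mm (x) by 170 mm (y), 20 mm high, origin at the centre of its underside.
Not all that is in view belongs to the job. What is shaped like the rub_block but pink or purple is not meant.

How it is judged:
By the outcome, as a careful person would: the job done as asked, in the order asked, and still so for the second after the job is handed in, with the robot touching nothing.
It also fails if it takes over 74 s, if anything falls off the work surface, if the arm or the gripper's body presses on something with over 40 N, if the wrist force passes 120 N, or if a joint passes its speed limit or range.

ROBOT

A 6-joint arm with a two-finger parallel gripper is mounted at the origin on the work surface; the furniture and walls round the work are solid. World frame = base frame: x ahead of the robot, y to its left, z up, the work surface at z = 0. Lengths are in m, angles in degrees, forces in N, time in s.
With the tool pointing down it reaches from about 0.325 to 0.775 m from the base axis. Payload 5.5 kg.
Tool frame: the origin (TCP) lies at the centre of the arm's flange, where the gripper is bolted on; the fingertips stand 182 mm ahead of it and the grasp point (between the pads) lies 163 mm ahead of it; z points along the fingers, y is the line along which they close (so a half turn about z gives the same grasp; the last joint's range is limited). The gripper opens to 88 mm and grips with 3 to 60 N. Pads are 20 mm wide; open, the fingers measure 115 mm over their backs; the gripper's body (75 mm by 178 mm) begins 61 mm behind the grasp point.
Start: joints at [35.197, 5.22, 70.514, -0, 104.267, -3.249], TCP at [0.47, 0.373, 0.405] pointing down, gripper open.
Joint ranges: [-164.24, 164.24], [-49.07, 125.15], [9.68, 141.18], [-86.29, 266.29], [3.28, 154.24], [-151.56, 151.56]. Speed limits (degrees/s): [147.25, 147.25, 172.46, 180, 180, 180].

INTERFACE

Orientations are given as [roll, pitch, yaw] about the fixed x, y, z axes, in that order (R = Rz(yaw) Ry(pitch) Rx(roll)).
In Python, from station import r gives the robot as it stands. The module is installed in compiled form; this text tells all that it offers. Calls block until the motion is done:
- r.reach(position, orientation): joint-space move of the TCP to a pose.
- r.servo_line(position, rotation=None, speed=0.15): straight line of the TCP; rotation=None keeps the orientation; speed is the mean speed in m/s.
- r.move_joints(angles): joint-space move.
- r.let_go() and r.grab(squeeze=None): open the fingers fully, or close them until they stop; squeeze is the grip in N (None keeps the last).
- r.wait(seconds).
- r.inverse_kinematics(position, orientation): joint angles nearest the present ones, or None.
- r.sense(): the state.
- r.snapshot(name): name is "scene" or "top" or "wrist"; returns a dict with "frame" (480x640x3 uint8, red, green, blue), "fx", "fy", "cx", "cy" (pixels), "R" (3x3) and "t" (3): a world point X has camera coordinates R X + t. Camera axes: x right, y down, z forward; pixel columns grow to the right and rows downward; lengths in m; the calibration is good to about 2 mm. A picture is of the moment at which its call begins. There is no depth.
A pose or a line that the arm cannot do raises r.IKError and nothing moves.
- r.hand_in(): hands the job in; it is judged then, once.
The state is a dict: "clock": time; "joints": joint angles; "joint_vel": joint speeds; "joint_torque": joint torques, N m; "tcp_pos": TCP position; "orientation": TCP orientation; "contact_force": force on the tool from outside, world axes, zero at the start; "torque": the same for the moment, N m; "opening": finger opening in m; "gripper_force": force on a finger pad.
Only numpy, scipy, OpenCV 4.12 (cv2) and the standard library are available. Lean on these libraries where they do the work, as an engineer would, in place of code of your own. Each camera call takes 0.05 s, during which the arm holds its last target. There are 200 camera calls.

## Working session

There is one attempt and no reset: what is moved stays moved. The work goes in short steps, each a Python script; the robot and the scene stay as the last script left them, time stands still between calls to the robot, and variables do not carry over. Pictures are saved under pics/ and viewed, at most 14 in all, crops included, and the job is handed in when it is done.

```bash
mkdir -p pics; python3 - <<'E'
from station import r
import cv2,pickle
for n in ("scene","top","wrist"):
    s=r.snapshot(n); cv2.imwrite(f"pics/{n}0.png",s["frame"][:,:,::-1]); pickle.dump(s,open(f"pics/{n}0.pkl","wb"))
    print(n,s["fx"],s["cx"],s["cy"],(-s["R"].T@s["t"]).round(3),s["R"].round(2).tolist())
print(r.sense())
E
```

```text
scene 464.1465967172255 324.44404375132973 235.39987499513822 [ 0.795 -0.697  1.034] [[0.93, 0.37, -0.01], [0.29, -0.75, -0.6], [-0.23, 0.55, -0.8]]
top 521.2009293329218 321.3216762484895 238.51388923362654 [ 0.302 -0.007  1.213] [[-0.03, -1.0, 0.02], [-0.98, 0.03, -0.18], [0.18, -0.02, -0.98]]
wrist 418.5148642308787 315.69537823705633 238.78893066574605 [0.423 0.431 0.384] [[0.78, 0.62, -0.0], [0.6, -0.75, 0.27], [0.17, -0.21, -0.96]]
{'clock': 0.15, 'joints': array([ 3.51979756e+01,  5.25303475e+00,  7.05655825e+01, -1.21227278e-03,
        1.04265168e+02, -3.24765305e+00]), 'joint_vel': array([ 0.02774874, -0.17201611, -0.19067903, -0.04784311, -0.11063108,
       -0.01461096]), 'joint_torque': array([ 3.20342042e-03, -4.47046387e+01, -4.06906343e+01,  6.99294009e-02,
        2.75153993e-02, -8.21262461e-05]), 'tcp_pos': array([0.4699581 , 0.37309716, 0.40377255]), 'orientation': array([-1.79916283e+02, -3.57314860e-03,  1.28445328e+02]), 'contact_force': array([-0.79050439, -0.10777155, -0.33613727]), 'torque': array([ 0.01780199,  0.01534347, -0.02664458]), 'gripper_force': 0.0, 'opening': 0.08794950503183092}
```

View pics/top0.png

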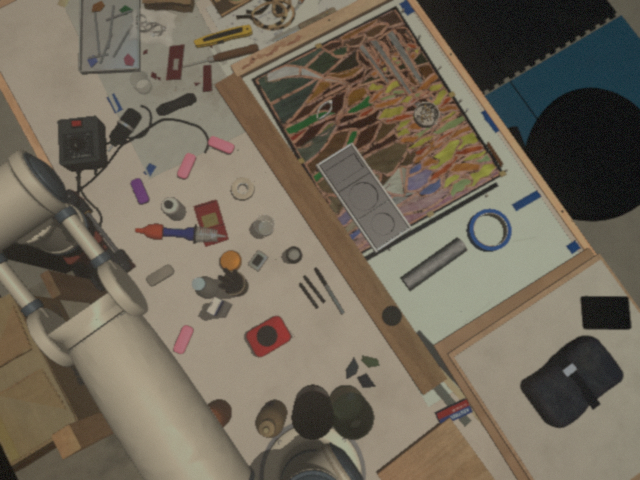

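View pics/scene0.png

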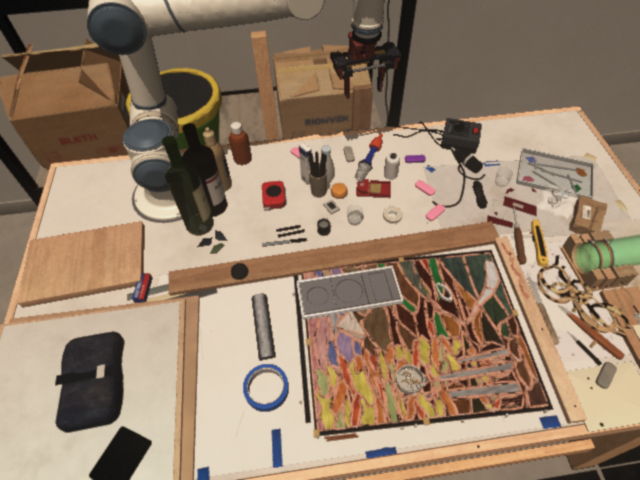

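The top view shows the roll at (242,188), the cup at (262,226), the loupe at (292,255), the grey block at (160,275) and the tray around (363,200). I'll enlarge both regions.

```bash
python3 - <<'E'
import cv2
a=cv2.imread("pics/top0.png"); s=cv2.imread("pics/scene0.png")
cv2.imwrite("pics/c1.png",cv2.resize(a[140:340,130:330],(600,600),interpolation=cv2.INTER_CUBIC))
cv2.imwrite("pics/c2.png",cv2.resize(a[140:260,305:420],None,fx=5,fy=5,interpolation=cv2.INTER_CUBIC))
cv2.imwrite("pics/c3.png",cv2.resize(s[120:320,240:440],(600,600),interpolation=cv2.INTER_CUBIC)[:, :])
E
```

```text
(no output)
```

View pics/c1.png

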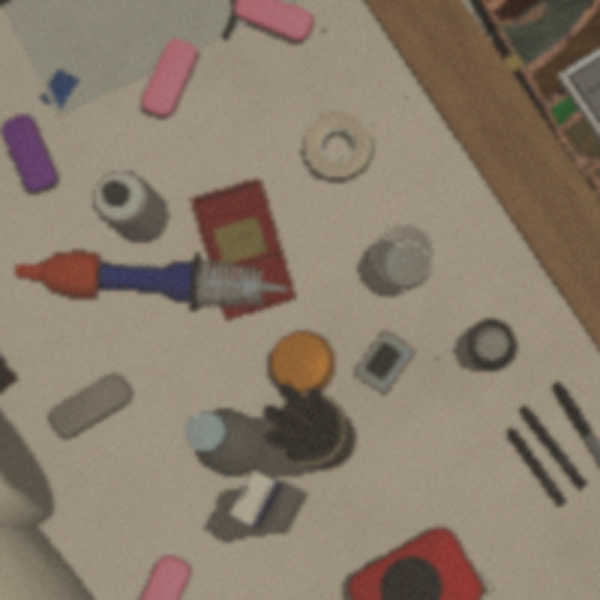

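View pics/c2.png

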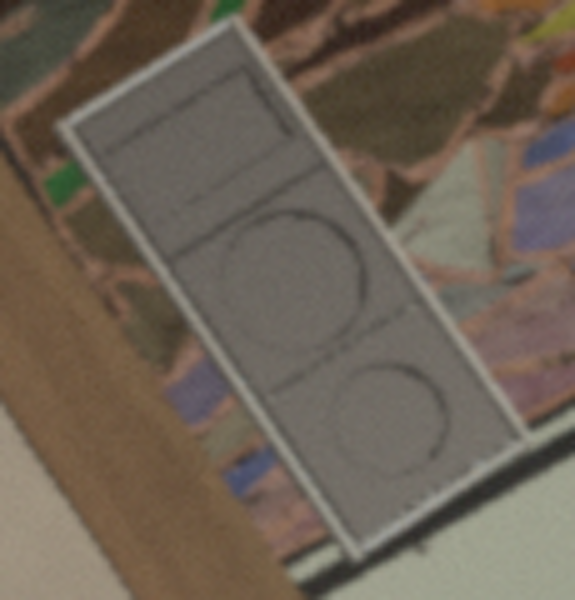

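View pics/c3.png

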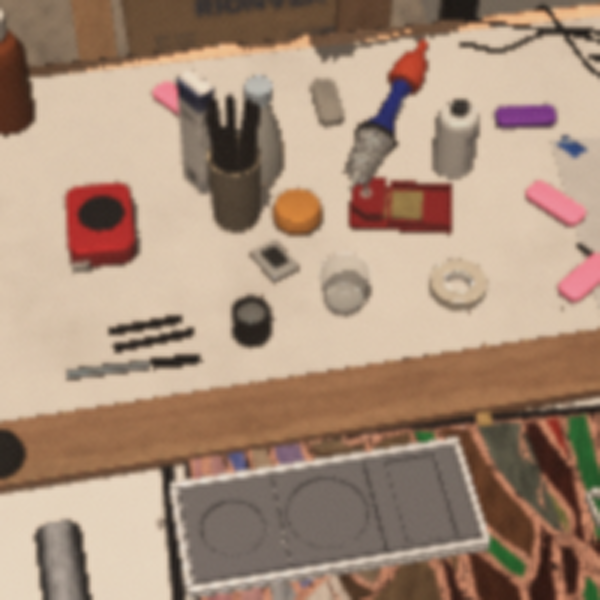

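```bash
cat > h.py <<'E'
import numpy as np,pickle,cv2
C={n:pickle.load(open(f"pics/{n}0.pkl","rb")) for n in("top","scene")}
def ray(c,p):
    R,t=np.array(c["R"]),np.array(c["t"])
    return -R.T@t, R.T@np.array([(p[0]-c["cx"])/c["fx"],(p[1]-c["cy"])/c["fy"],1])
def atz(c,p,z):
    o,d=ray(c,p); return o+d*(z-o[2])/d[2]
def tri(cps):
    A=[];b=[]
    for c,p in cps:
        o,d=ray(c,p); d=d/np.linalg.norm(d); P=np.eye(3)-np.outer(d,d); A.append(P); b.append(P@o)
    A=np.vstack(A);b=np.hstack(b); x=np.linalg.lstsq(A,b,rcond=None)[0]; return x,np.linalg.norm(A@x-b)
E
python3 - <<'E'
from h import *
T,S=C["top"],C["scene"]
t1=lambda u,v:((u+.5)/3-.5+130,(v+.5)/3-.5+140)
t2=lambda u,v:((u+.5)/5-.5+305,(v+.5)/5-.5+140)
s3=lambda u,v:((u+.5)/3-.5+240,(v+.5)/3-.5+120)
for n,a,b,z in [("roll",(338,146),(459,283),.0065),("block",(91,406),(327,102),.010),("loupetop",(491,343),(252,307),.034),("irontip",(18,271),(425,45),.1),("ironjunc",(196,280),(383,125),.1),("pot",(322,430),(233,165),.1),("bottle",(206,431),(258,87),.1),("box",(255,497),(195,85),.08),("wbottle",(116,193),(459,106),.08),("jar",(302,361),(298,203),.03),("cuprim",(407,250),(345,265),.045)]:
    x,e=tri([(T,t1(*a)),(S,s3(*b))]); print(n,x.round(3),round(e,4),"top",atz(T,t1(*a),z).round(4),"scene",atz(S,s3(*b),z).round(4))
ct=[atz(T,t2(*p),.022) for p in[(65,127),(235,18),(527,437),(357,556)]]
cs=[atz(S,s3(*p),.022) for p in[(460,440),(490,543),(188,590),(175,485)]]
for q in(ct,cs):
    q=np.array(q); print(q[:,:2].round(4).tolist(),q.mean(0).round(4)); 
    l=(q[0]+q[1]-q[2]-q[3]); w=q[1]+q[2]-q[0]-q[3]
    print(np.linalg.norm(l)/2,np.linalg.norm(w)/2,np.degrees(np.arctan2(l[1],l[0])),np.degrees(np.arctan2(w[1],w[0])))
for a,b in [((57,420),(125,391))]:
    d=atz(T,t1(*b),.013)-atz(T,t1(*a),.013); print("block axis",np.degrees(np.arctan2(d[1],d[0])),np.linalg.norm(d))
print("pockets",[atz(T,t2(*p),.022).round(4)[:2].tolist() for p in[(195,145),(296,281),(391,420)]])
E
```

```text
roll [0.649 0.152 0.006] 0.0 top [0.6485 0.1516 0.0065] scene [0.6486 0.1513 0.0065]
block [0.446 0.342 0.003] 0.0008 top [0.4455 0.3408 0.01  ] scene [0.4477 0.3353 0.01  ]
loupetop [0.483 0.033 0.033] 0.0014 top [0.4825 0.0322 0.034 ] scene [0.4844 0.0329 0.034 ]
irontip [0.537 0.375 0.084] 0.0005 top [0.5341 0.3697 0.1   ] scene [0.5413 0.3562 0.1   ]
ironjunc [0.531 0.248 0.083] 0.0057 top [0.5241 0.2418 0.1   ] scene [0.5385 0.2341 0.1   ]
pot [0.416 0.155 0.077] 0.0008 top [0.4132 0.1512 0.1   ] scene [0.4256 0.1343 0.1   ]
bottle [0.413 0.231 0.11 ] 0.001 top [0.4147 0.2332 0.1   ] scene [0.4083 0.2402 0.1   ]
box [0.365 0.192 0.13 ] 0.0013 top [0.3684 0.2019 0.08  ] scene [0.3404 0.2405 0.08  ]
wbottle [0.595 0.306 0.081] 0.001 top [0.5954 0.3062 0.08  ] scene [0.594  0.3057 0.08  ]
jar [0.474 0.177 0.023] 0.0005 top [0.4731 0.1762 0.03  ] scene [0.4767 0.172  0.03  ]
cuprim [0.552 0.094 0.055] 0.0002 top [0.5542 0.0943 0.045 ] scene [0.5496 0.1021 0.045 ]
[[0.6972, -0.0295], [0.7499, -0.1127], [0.5408, -0.2412], [0.4867, -0.1589]] [ 0.6187 -0.1356  0.022 ]
0.2462723646282868 0.09857071624599503 31.574223066761157 -57.16918012262024
[[0.7025, -0.0292], [0.7544, -0.1166], [0.5409, -0.2461], [0.4916, -0.1601]] [ 0.6224 -0.138   0.022 ]
0.24896185771522328 0.10039345960087608 31.53975219375752 -59.70506179545006
block axis -67.81236103745965 0.05533687303527613
pockets [[0.6868, -0.0911], [0.6188, -0.1364], [0.5506, -0.1779]]
```

View pics/wrist0.png

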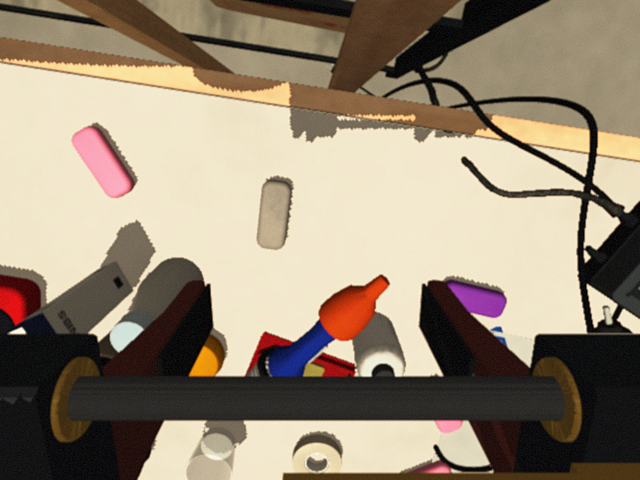

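```bash
python3 - <<'E'
from h import *
from station import r
S=C["scene"]
for p in [(200,228),(215,210),(220,188),(241,160)]: print("bottle base",atz(S,p,0).round(3))
# joints for candidate poses
P={"rollpick":(.6485,.1515,.186),"rollplace":(.619,-.137,.2),"block":(.423,.332,.188),"blockplace":(.688,-.095,.2),"loupe":(.483,.032,.19),"loupeplace":(.551,-.179,.2)}
for n,p in P.items():
    for yaw in (range(-150,181,30)):
        q=r.inverse_kinematics(p,[180,0,yaw]); 
        if q is not None and yaw%60==0: print(n,yaw,np.round(q).astype(int).tolist())
E
```

```text
bottle base [ 0.156 -0.089  0.   ]
bottle base [ 0.162 -0.016  0.   ]
bottle base [0.133 0.066 0.   ]
bottle base [0.135 0.196 0.   ]
rollpick -120 [10, 19, 77, 0, 84, -140]
rollpick 0 [10, 19, 77, 0, 84, 100]
rollpick 60 [10, 19, 77, 0, 84, 40]
rollpick 120 [10, 19, 77, 0, 84, -20]
rollpick 180 [10, 19, 77, 0, 84, -80]
rollplace -60 [-16, 14, 82, 0, 84, 134]
rollplace 0 [-16, 14, 82, 0, 84, 74]
rollplace 60 [-16, 14, 82, 0, 84, 14]
rollplace 120 [-16, 14, 82, 0, 84, -46]
rollplace 180 [-16, 14, 82, 0, 84, -106]
block -120 [35, 0, 98, 0, 82, -115]
block 0 [35, 0, 98, 0, 82, 125]
block 60 [35, 0, 98, 0, 82, 65]
block 120 [35, 0, 98, 0, 82, 5]
block 180 [35, 0, 98, 0, 82, -55]
blockplace -60 [-11, 23, 71, 0, 86, 139]
blockplace 0 [-11, 23, 71, 0, 86, 79]
blockplace 60 [-11, 23, 71, 0, 86, 19]
blockplace 120 [-11, 23, 71, 0, 86, -41]
blockplace 180 [-11, 23, 71, 0, 86, -101]
loupe -120 [0, -9, 106, 0, 83, -150]
loupe -60 [0, -9, 106, 0, 83, 150]
loupe 0 [0, -9, 106, 0, 83, 90]
loupe 60 [0, -9, 106, 0, 83, 30]
loupe 120 [0, -9, 106, 0, 83, -30]
loupe 180 [0, -9, 106, 0, 83, -90]
loupeplace -60 [-21, 5, 91, 0, 83, 129]
loupeplace 0 [-21, 5, 91, 0, 83, 69]
loupeplace 60 [-21, 5, 91, 0, 83, 9]
loupeplace 120 [-21, 5, 91, 0, 83, -51]
loupeplace 180 [-21, 5, 91, 0, 83, -111]
```

```bash
cat >> h.py <<'E'
from station import r
def go(x,y,tip,yaw,f="line",speed=.25):
    """tool down, fingertips at height tip"""
    p=[x,y,tip+.182]
    (r.reach(p,[180,0,yaw]) if f=="reach" else r.servo_line(p,[180,0,yaw],speed))
def fix(x,y,tip,yaw):
    """settle and cancel steady-state error"""
    r.wait(.15); d=np.array([x,y,tip+.182])-r.sense()["tcp_pos"]
    if np.abs(d).max()<.02: r.servo_line(list(np.array([x,y,tip+.182])+d),[180,0,yaw],.05); r.wait(.1)
def st(m=""):
    s=r.sense(); print(m,round(s["clock"],2),s["tcp_pos"].round(4),s["orientation"].round(1),"op",round(s["opening"],4),"gf",round(s["gripper_force"],1),"F",s["contact_force"].round(1))
def snap(n,k):
    s=r.snapshot(n); cv2.imwrite(f"pics/{k}.png",s["frame"][:,:,::-1]); pickle.dump(s,open(f"pics/{k}.pkl","wb")); return s
E
python3 - <<'E'
from h import *
W=pickle.load(open("pics/wrist0.pkl","rb")); T=C["top"]
t1=lambda u,v:((u+.5)/3-.5+130,(v+.5)/3-.5+140)
print("block",atz(W,(275,214),.010)); d=atz(W,(278,184),.013)-atz(W,(271.5,242),.013); print(np.degrees(np.arctan2(d[1],d[0])))
print("irontip",tri([(W,(385,280)),(T,t1(18,271))]),"roll",atz(W,(317,457),.007))
go(.6485,.1515,.10,31.6,"reach"); st("over")
go(.6485,.1515,.0045,31.6); st("down"); fix(.6485,.1515,.0045,31.6); st("fixed")
r.grab(15); st("grab")
go(.6485,.1515,.08,31.6); st("up")
c,s=np.cos(np.radians(31.6)),np.sin(np.radians(31.6))
go(.620-.045*c,-.137-.045*s,.218,31.6,"reach"); r.wait(.2); st("hover")
snap("wrist","w1")
E
```

```text
block [0.44457379 0.34265183 0.01      ]
120.70905586159004
irontip (array([0.53549316, 0.37268165, 0.09047668]), np.float64(0.0007880824302214321)) roll [0.64521497 0.15230607 0.007     ]
over 1.33 [0.6484 0.1522 0.2826] [-180.    -0.    31.7] op 0.0878 gf 0.0 F [-0.4  0.3 -0.4]
down 1.87 [0.6482 0.1526 0.1869] [-180.    -0.    31.7] op 0.0875 gf 0.0 F [0.1 1.6 0.8]
fixed 2.37 [0.6484 0.1509 0.1854] [-180.    -0.    31.6] op 0.0878 gf 0.0 F [-0.1  0.3 -0.9]
grab 3.01 [0.6484 0.1509 0.1853] [180.   -0.   31.6] op 0.0531 gf 15.0 F [0.2 0.5 0.2]
up 3.47 [0.6487 0.1516 0.2635] [ 1.799e+02 -1.000e-01  3.160e+01] op 0.0531 gf 15.0 F [ 0.5  0.5 -0.2]
hover 4.97 [ 0.5821 -0.1596  0.3992] [-179.9    0.    31.7] op 0.053 gf 15.0 F [-0.6  0.4  0.4]
```

View pics/w1.png

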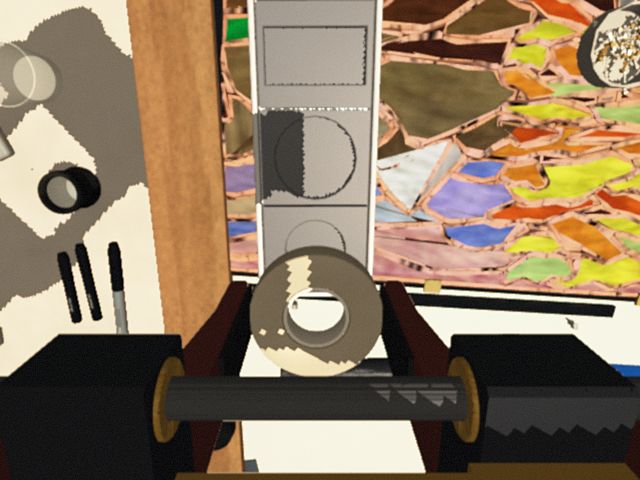

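The roll is held. The large pocket is centred near (315,157), the oblong pocket near (315,56), and part of the small pocket shows near (315,250).

```bash
python3 - <<'E'
from h import *
W=pickle.load(open("pics/w1.pkl","rb"))
a=atz(W,(315,157.5),.021); b=atz(W,(315,56.5),.021); print("large",a,"oblong",b,np.degrees(np.arctan2(*(b-a)[1::-1])),np.linalg.norm(b-a))
for row,l,rr in ((20,249.5,380.5),(108,254,377.5),(206,259,374.5)):
    A,B=atz(W,(l,row),.022),atz(W,(rr,row),.022); print(A.round(4),B.round(4),((A+B)/2).round(4),np.linalg.norm(A-B))
print("seams",atz(W,(315,108),.022),atz(W,(315,206),.022)); print("loupe top",atz(W,(62,189),.034), "seen roll", )
E
```

```text
large [ 0.61818796 -0.13627981  0.021     ] oblong [ 0.68530351 -0.09482326  0.021     ] 31.703176518085915 0.0788869032400019
[ 0.6808 -0.0381  0.022 ] [ 0.734  -0.1243  0.022 ] [ 0.7074 -0.0812  0.022 ] 0.10129626515101857
[ 0.6259 -0.073   0.022 ] [ 0.6789 -0.1587  0.022 ] [ 0.6524 -0.1158  0.022 ] 0.10077581975765275
[ 0.5573 -0.1167  0.022 ] [ 0.6101 -0.2021  0.022 ] [ 0.5837 -0.1594  0.022 ] 0.10043020496529069
seams [ 0.65212741 -0.11532071  0.022     ] [ 0.58290884 -0.15807628  0.022     ]
loupe top [0.48643229 0.0297559  0.034     ] seen roll
```

```bash
sed -i 's/r.wait(.15); d=/r.wait(.5); d=/; s/\.05); r.wait(.1)/.03); r.wait(.4)/' h.py; cat >> h.py <<'E'
c,s=np.cos(np.radians(31.65)),np.sin(np.radians(31.65))
def tray(a,b=0): return .618+a*c-b*s, -.1365+a*s+b*c
E
python3 - <<'E'
from h import *
x,y=tray(-.0035)
go(x,y,.05,31.65); fix(x,y,.05,31.65); st("above")
go(x,y,.0232,31.65,speed=.06); r.wait(.4); st("low")
fix(x,y,.0232,31.65); st("fix")
r.let_go(); r.wait(.2); st("open")
go(x,y,.10,31.65); st()
# look at block from above, tool yaw 120 (closing dir 30)
go(.45,.33,.22,120,"reach"); r.wait(.4); st("hover"); snap("wrist","w2"); snap("top","t2")
im=cv2.imread("pics/t2.png")[140:260,305:420]; w=cv2.imread("pics/w2.png")
cv2.imwrite("pics/m2.png",np.hstack([cv2.resize(w,(480,360)),cv2.resize(im,(320,360),interpolation=cv2.INTER_CUBIC)]))
E
```

```text
above 7.02 [ 0.6151 -0.1383  0.2317] [-180.     0.    31.6] op 0.0528 gf 15.0 F [-0.5  0.5 -0.2]
low 8.01 [ 0.615  -0.1384  0.2049] [-180.     0.    31.6] op 0.0529 gf 15.0 F [-0.1 -0.4  0.4]
fix 9.16 [ 0.615  -0.1383  0.2052] [180.    0.   31.7] op 0.0525 gf 15.0 F [ 0.2 -0.7 -1. ]
open 10.07 [ 0.615  -0.1383  0.2052] [-180.     0.    31.7] op 0.0876 gf 0.0 F [ 1.  -0.5 -0. ]
 10.53 [ 0.6152 -0.1384  0.2835] [ 1.799e+02 -1.000e-01  3.160e+01] op 0.0879 gf 0.0 F [-0.   0.1 -1. ]
hover 12.78 [0.4502 0.3298 0.402 ] [-180.   -0.  120.] op 0.0879 gf 0.0 F [-0.4 -0.3 -0.2]
```

View pics/m2.png

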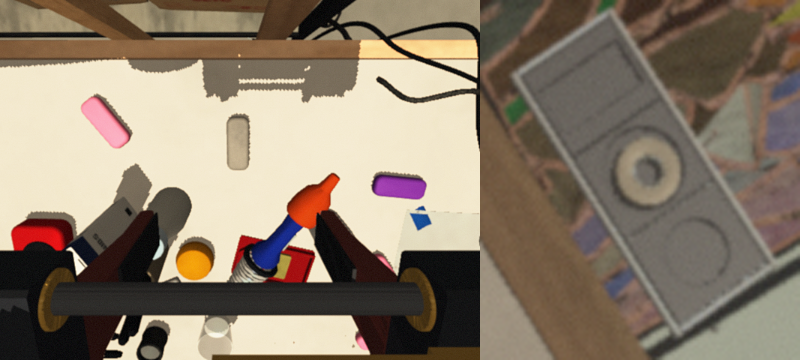

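```bash
python3 - <<'E'
from h import *
W=pickle.load(open("pics/w2.pkl","rb"))
k=4/3; f=lambda u,v,z:atz(W,(u*k,v*k),z)
b=f(237.5,142.5,.010); print("block",b)
d=f(238.5,117,.013)-f(236.5,168,.013); print("axis",np.degrees(np.arctan2(d[1],d[0])))
u=np.array([np.cos(np.radians(30)),.5]); v=np.array([-u[1],u[0]])
for n,p,z in (("tip",(337,176),.09),("fat",(305,205),.085),("fatL",(290,198),.085),("fatU",(316,187),.085),("bottle",(170,210),.11),("bottletop",(155,245),.11)):
    q=(f(*p,z)-b)[:2]; print(n,(q@u).round(4),(q@v).round(4))
E
```

```text
block [0.44304188 0.34199938 0.01      ]
axis 117.80680476516335
tip 0.096 -0.0196
fat 0.068 -0.0513
fatL 0.0525 -0.0438
fatU 0.0778 -0.0323
bottle -0.0629 -0.0469
bottletop -0.0793 -0.0828
```

```bash
python3 - <<'E'
from h import *
yaw=119; t=np.radians(29); u=np.array([np.cos(t),np.sin(t)]); v=np.array([-u[1],u[0]])
x,y=np.array([.4435,.3420])-.025*u+.012*v
go(x,y,.10,yaw); fix(x,y,.10,yaw); st("over")
go(x,y,.03,yaw,speed=.1); st("mid")
go(x,y,.0045,yaw,speed=.05); r.wait(.3); st("down")
F=r.sense()["contact_force"]
if np.abs(F).max()<6:
    r.grab(8); st("grab8"); r.grab(20); r.wait(.2); st("grab20")
    go(x,y,.15,yaw); r.wait(.2); st("up"); snap("wrist","w3")
E
```

```text
over 14.68 [0.4157 0.3404 0.2817] [-180.    0.  119.] op 0.0873 gf 0.0 F [-0.3 -0.5 -0.2]
mid 15.53 [0.416  0.3405 0.2127] [179.9  -0.  119. ] op 0.0878 gf 0.0 F [-1.3  0.   0.6]
down 16.49 [0.4159 0.3404 0.1868] [180.  -0. 119.] op 0.0877 gf 0.0 F [ 0.1  0.5 -0.9]
grab8 17.42 [0.4158 0.3404 0.1866] [180.   0. 119.] op 0.0308 gf 7.4 F [0.1 0.8 0.7]
grab20 17.83 [0.4158 0.3404 0.1866] [180.  -0. 119.] op 0.0292 gf 18.6 F [-0.4  0.7  1.7]
up 18.77 [0.4156 0.3402 0.3295] [-179.8    0.   119. ] op 0.0293 gf 18.5 F [ 0.6 -0.4 -0.2]
```

View pics/w3.png

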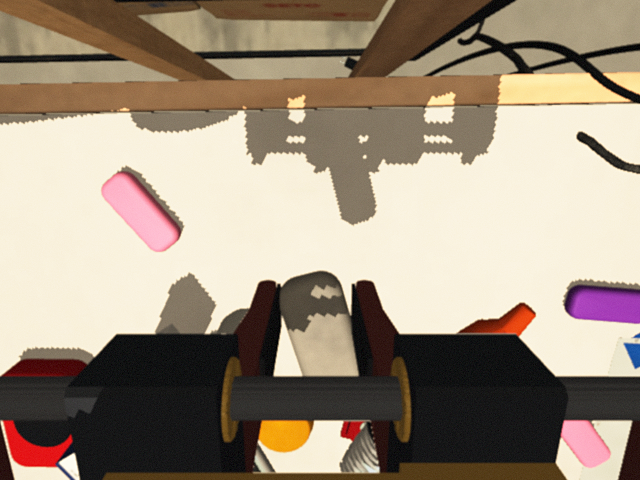

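The block is held but turned a few degrees in the fingers, with its far end at (313,272) leaning left. I'll measure that turn.

```bash
python3 - <<'E'
from h import *
W=pickle.load(open("pics/w3.pkl","rb"))
cv2.imwrite("pics/c4.png",cv2.resize(cv2.imread("pics/w3.png")[255:385,240:400],None,fx=4,fy=4,interpolation=cv2.INTER_CUBIC))
t=np.radians(29); u=np.array([np.cos(t),np.sin(t)]); v=np.array([-u[1],u[0]])
o=np.array([.4156,.3402])
for n,p in (("L1",(285,303)),("L2",(303,375)),("R1",(342,295)),("R2",(357,372)),("end",(310,272))):
    q=atz(W,p,.1558)[:2]-o; print(n,(q@u).round(4),(q@v).round(4))
E
```

```text
L1 -0.0139 0.0039
L2 -0.0069 -0.0292
R1 0.0089 0.0074
R2 0.0158 -0.0277
end -0.0038 0.0171
```

View pics/c4.png

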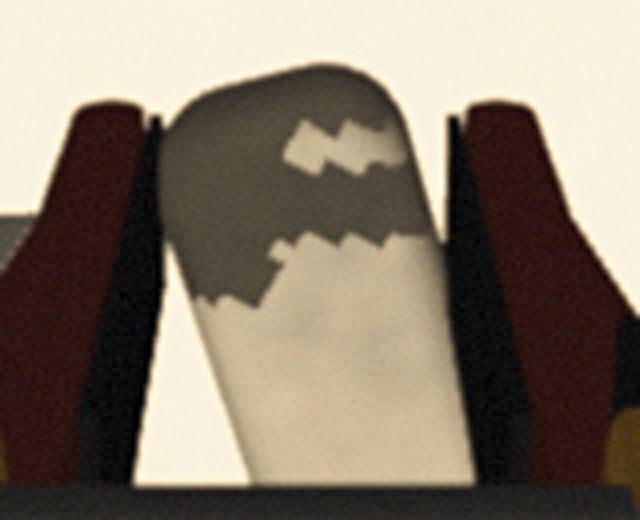

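```bash
python3 - <<'E'
from h import *
def tf(yaw):
    t=np.radians(yaw-90); u=np.array([np.cos(t),np.sin(t)]); return u,np.array([-u[1],u[0]])
B=np.array([.645,.155]); u,v=tf(110); x,y=B-.0015*u+.0145*v
go(x,y,.15,110,"reach"); go(x,y,.02,110); fix(x,y,.02,110)
go(x,y,.0052,110,speed=.05); r.wait(.3); st("set")
r.let_go(); go(x,y,.05,110); st("open")
x,y=B; yaw=121.65
go(x,y,.05,yaw,speed=.1); fix(x,y,.05,yaw); go(x,y,.0045,yaw,speed=.1); r.wait(.3); st("down")
r.grab(8); st(); r.grab(20); r.wait(.2); st("grab")
go(x,y,.10,yaw)
x,y=tray(.0835); go(x,y,.12,yaw,"reach"); fix(x,y,.12,yaw); st("hover"); snap("wrist","w4")
E
```

```text
set 22.47 [0.6386 0.1681 0.1872] [180.   0. 110.] op 0.0287 gf 19.0 F [-0.7 -0.3 -0.8]
open 23.82 [0.6392 0.1682 0.2345] [179.7   0.  110. ] op 0.0883 gf 0.0 F [-0.3  0.1 -0.1]
down 26.23 [0.6451 0.155  0.187 ] [180.    0.  121.6] op 0.0879 gf 0.0 F [-0.4  0.4 -0.2]
 27.19 [0.645  0.155  0.1865] [180.    0.  121.6] op 0.0266 gf 8.0 F [ 0.9 -0.3  0.3]
grab 27.61 [0.645  0.155  0.1865] [180.    0.  121.7] op 0.0264 gf 20.0 F [ 0.4 -0.1  0.9]
hover 30.28 [ 0.6891 -0.0931  0.302 ] [180.    0.  121.6] op 0.0263 gf 20.0 F [ 0.6  1.2 -1.3]
```

View pics/w4.png

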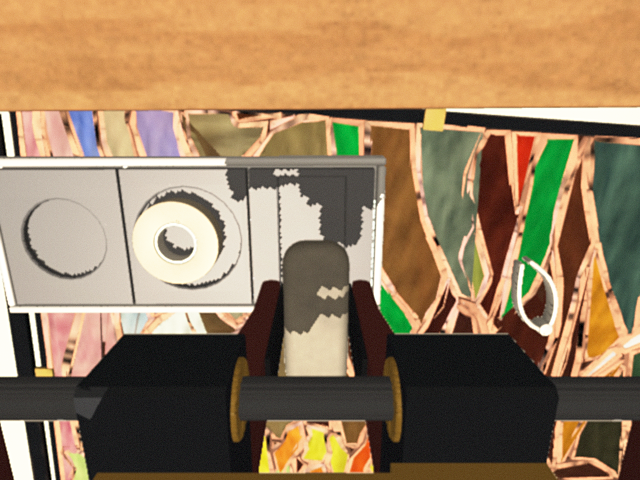

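The block is now held square, with its far end at (316,241). The roll lies in the large pocket around (176,243); I'll compute both positions.

```bash
python3 - <<'E'
from h import *
W=pickle.load(open("pics/w4.pkl","rb"))
def tl(q): d=q[:2]-np.array([.618,-.1365]); return (d@[c,s]).round(4),(d@[-s,c]).round(4)
for z in(.030,.0325): print("roll",tl(atz(W,(176,243),z)),[tl(atz(W,(x,243),z))[0] for x in(134,218.5)])
print("pocket R edge",tl(atz(W,(240.5,238),.022)),"pocket mid v",tl(atz(W,(200,188),.022)),tl(atz(W,(205,287),.022)))
print("small", tl(atz(W,(64.5,237.5),.021)))
print("tray edges",tl(atz(W,(200,160),.022)),tl(atz(W,(200,307),.022)),tl(atz(W,(383,200),.022)),"seams",tl(atz(W,(128,230),.022)),tl(atz(W,(249,230),.022)))
print("oblong L", tl(atz(W,(279,200),.022)),"R",tl(atz(W,(347,200),.022)), "top", tl(atz(W,(310,177),.022)))
print("block end",tl(atz(W,(316,241),.1284)),"tool",tl(r.sense()["tcp_pos"]))
E
```

```text
roll (np.float64(-0.0055), np.float64(-0.0003)) [np.float64(-0.0319), np.float64(0.0212)]
roll (np.float64(-0.0047), np.float64(0.0004)) [np.float64(-0.0308), np.float64(0.0218)]
pocket R edge (np.float64(0.0337), np.float64(0.0007)) pocket mid v (np.float64(0.01), np.float64(0.0332)) (np.float64(0.0083), np.float64(-0.0333))
small (np.float64(-0.0807), np.float64(0.0007))
tray edges (np.float64(0.0113), np.float64(0.0505)) (np.float64(0.0039), np.float64(-0.0479)) (np.float64(0.1248), np.float64(0.0257)) seams (np.float64(-0.0384), np.float64(0.006)) (np.float64(0.0394), np.float64(0.0061))
oblong L (np.float64(0.0592), np.float64(0.0256)) R (np.float64(0.1021), np.float64(0.0257)) top (np.float64(0.0788), np.float64(0.0401))
block end (np.float64(0.0824), np.float64(0.0296)) tool (np.float64(0.0833), np.float64(-0.0003))
```

```bash
python3 - <<'E'
from h import *
yaw=121.65; x,y=tray(.0842,.0015)
go(x,y,.04,yaw); fix(x,y,.04,yaw); go(x,y,.0232,yaw,speed=.05); fix(x,y,.0232,yaw); st("low")
r.let_go(); r.wait(.2); st("open"); go(x,y,.12,yaw)
x,y=.4845,.0315; yaw=75
go(x,y,.12,yaw,"reach"); fix(x,y,.12,yaw); st("hover"); go(x,y,.0062,yaw,speed=.15); fix(x,y,.0062,yaw); st("down")
r.grab(6); st(); r.grab(15); r.wait(.2); st("grab")
go(x,y,.09,yaw)
yaw=31.65; x,y=tray(-.08); go(x,y,.10,yaw,"reach"); fix(x,y,.10,yaw); st("hover"); snap("wrist","w5")
E
```

```text
low 33.58 [ 0.689  -0.091   0.2055] [-180.     0.   121.7] op 0.0261 gf 20.0 F [0.6 0.2 0.1]
open 34.83 [ 0.689  -0.091   0.2055] [180.   -0.  121.6] op 0.0879 gf 0.0 F [-0.5  0.5  0.2]
hover 37.45 [0.4843 0.0316 0.3021] [180.  -0.  75.] op 0.0876 gf 0.0 F [-0.9 -1.1 -0.7]
down 39.51 [0.4845 0.0315 0.188 ] [-180.    0.   75.] op 0.0879 gf 0.0 F [-0.6  0.8 -0.4]
 40.35 [0.4844 0.0315 0.1881] [-180.    0.   75.] op 0.0365 gf 6.0 F [-1.   1.2  0.4]
grab 40.77 [0.4844 0.0315 0.188 ] [-180.   -0.   75.] op 0.0366 gf 15.0 F [-0.9  0.6  0.8]
hover 43.28 [ 0.5499 -0.1789  0.2818] [-180.    -0.    31.6] op 0.036 gf 15.0 F [ 0.5 -0.7 -0.7]
```

View pics/w5.png

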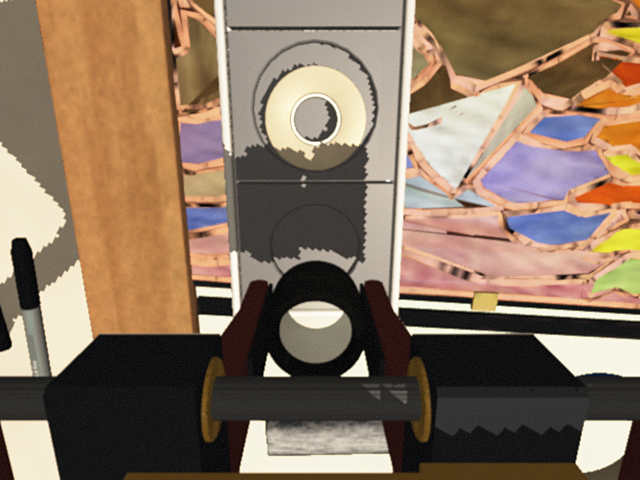

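The loupe is held upright at (317,320) and the pocket's visible upper part is centred near x=316. I'll correct for its offset and place it.

```bash
python3 - <<'E'
from h import *
W=pickle.load(open("pics/w5.pkl","rb"))
def tl(q): d=q[:2]-np.array([.618,-.1365]); return np.array([d@[c,s],d@[-s,c]])
L=tl(atz(W,(317,320),.128)); tool=tl(np.array([.5499,-.1789])); off=L-tool
print("loupe in hand",off.round(4),"pocket centre v",tl(atz(W,(316,245),.021))[1].round(4))
a=float(np.clip(off[0],-.006,.006)); b=float(np.clip(off[1],-.003,.003))
yaw=31.65; x,y=tray(-.08-a,-b)
go(x,y,.045,yaw); fix(x,y,.045,yaw); go(x,y,.0234,yaw,speed=.05); fix(x,y,.0234,yaw); st("low")
r.let_go(); r.wait(.2); st("open"); go(x,y,.12,yaw)
hx,hy=tray(-.05); go(hx,hy,.22,yaw,"reach"); r.wait(.4); st(); snap("wrist","w6"); snap("scene","s6")
a=cv2.imread("pics/w6.png")[:330,150:480]; b=cv2.imread("pics/s6.png")[210:330,280:420]
cv2.imwrite("pics/m6.png",np.hstack([cv2.resize(a,(440,440)),cv2.resize(b,(360,440),interpolation=cv2.INTER_CUBIC)]))
E
```

```text
loupe in hand [ 0.006  -0.0009] pocket centre v -0.0009
low 46.58 [ 0.5443 -0.1808  0.2056] [180.    0.   31.7] op 0.0365 gf 15.0 F [-0.1  0.4 -1. ]
open 47.7 [ 0.5443 -0.1808  0.2056] [180.    0.   31.7] op 0.088 gf 0.0 F [ 0.2 -0.1 -0.8]
 49.14 [ 0.5753 -0.1629  0.4011] [-1.799e+02  1.000e-01  3.160e+01] op 0.0877 gf 0.0 F [ 0.3 -0.2 -0.6]
```

View pics/m6.png

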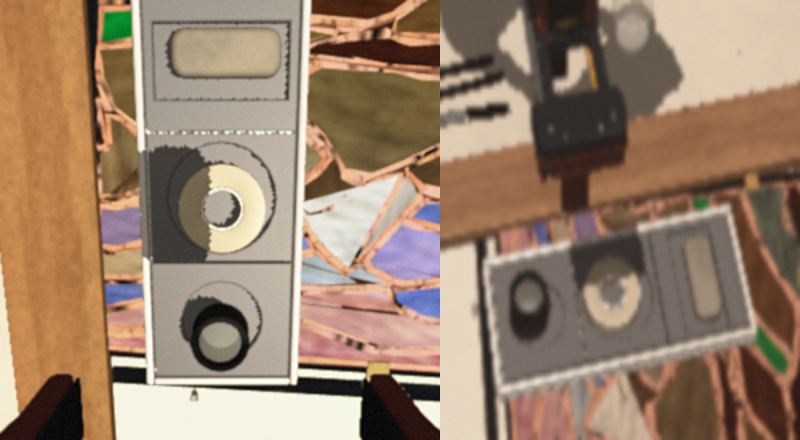

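```bash
python3 - <<'E'
from h import *
W=pickle.load(open("pics/w6.pkl","rb")); S=pickle.load(open("pics/s6.pkl","rb"))
def tl(q): d=q[:2]-np.array([.618,-.1365]); return (d@[c,s]).round(4),(d@[-s,c]).round(4)
f=lambda u,v:(150+u*.75,v*.75)
g=lambda u,v:(280+u/360*140,210+v/440*120)
for z in(.051,.056): print("loupe",z,tl(atz(W,f(219.5,338),z)),"lens scene",tl(atz(S,g(529-440,288),z)))
print("tri",[tl(x:=tri([(W,f(220,338)),(S,g(89,288))])[0]),x[2]])
print("roll",tl(atz(W,f(222.5,208.5),.030)),"block",tl(atz(W,f(225.5,52.5),.030)))
cv2.imwrite("pics/c7.png",np.hstack([cv2.resize(cv2.imread("pics/w6.png")[195:295,250:390],(560,400),interpolation=cv2.INTER_CUBIC),cv2.resize(cv2.imread("pics/s6.png")[265:325,290:325],(233,400),interpolation=cv2.INTER_CUBIC)]))
E
```

```text
loupe 0.051 (np.float64(-0.0834), np.float64(0.001)) lens scene (np.float64(-0.0836), np.float64(0.0011))
loupe 0.056 (np.float64(-0.0818), np.float64(0.001)) lens scene (np.float64(-0.0839), np.float64(-0.0018))
tri [(np.float64(-0.0835), np.float64(0.0008)), np.float64(0.051303522148607505)]
roll (np.float64(-0.0058), np.float64(-0.0008)) block (np.float64(0.0828), np.float64(-0.0024))
```

View pics/c7.png

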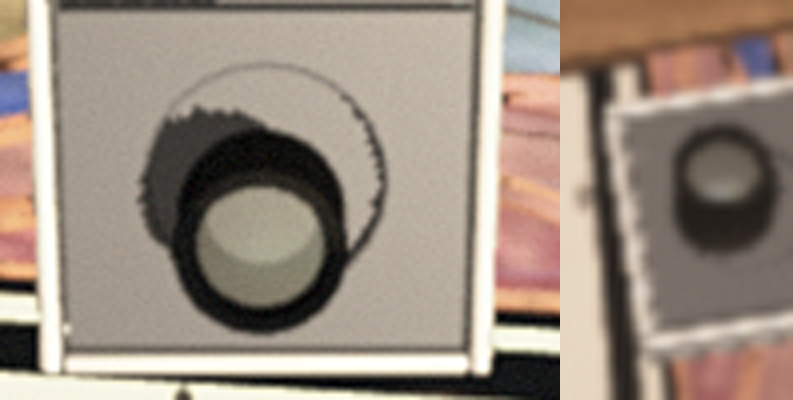

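The loupe's lens triangulates to 51.3 mm, which is the pocket floor at 17 mm plus its 34 mm height. It sits 3.5 mm off the pocket centre, inside the 7.5 mm of play. The roll and block are also within their pockets, and the gripper is clear.

```bash
python3 -c "
from station import r
print(r.hand_in())"
```

```text
the job is handed in; nothing more can be done
None
```

I packed the small roll, the grey rubbing block and the loupe into their pockets in that order and handed the job in at about 49 s; the final pictures show all three seated, and the large roll, long stone and glass cup were not touched.

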